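Test the re-sprung castanets on the props table

TASK

Two of the castanets on stands have been given new springs and need testing before the show. With closed fingertips press the brass stud of the red pair gently down until its shells are fully shut, keep it shut for a moment and let it spring open again; then do the same with the yellow pair. Leave the black pair and everything else on the table alone, do not lift or shift the stands, and finish clear of everything.

Things in the scene. Friction and masses are not known exactly. Their poses are not given: they have to be found in the camera images.
- red_castanets: Loose wooden stand on rubber feet, 0.5-1 kg, 115 (x) x 80 (y) mm, top 18 mm up, with a red pair of castanets (to be tested first): fixed lower shell (68 mm round, top at 34 mm), hinged upper shell (68 mm round, 15.5 mm thick, flat top middle). Origin: centre of the underside, z up; own x points from the mouth to the hinge (at x = +36 mm, z = 36 mm), y sideways.
- red_stud (a point): Centre of the 10 mm brass stud, flush on top of the upper red shell, the spot to press; it moves with the shell. Shell open: 10 mm to the mouth side (own -x) of the stand's origin and 65 mm above the table; shell shut: 16 mm to the mouth side and 51.5 mm above the table, so it goes down about 14 mm.
- red_shell (a joint): Hinge angle of the red upper shell (rad): 0 = sprung open (mouth raised), 0.28 = fully shut on the lower shell, a hard stop. A spring opens it: pressing at the stud takes about 1.5 N to start and 3.5 N to shut; it opens again by itself when let go.
- yellow_castanets: Loose wooden stand on rubber feet, 0.5-1 kg, 115 (x) x 80 (y) mm, top 18 mm up, with a yellow pair of castanets (to be tested second): fixed lower shell (68 mm round, top at 34 mm), hinged upper shell (68 mm round, 15.5 mm thick, flat top middle). Origin: centre of the underside, z up; own x points from the mouth to the hinge (at x = +36 mm, z = 36 mm), y sideways.
- yellow_stud (a point): Centre of the 10 mm brass stud, flush on top of the upper yellow shell, the spot to press; it moves with the shell. Shell open: 10 mm to the mouth side (own -x) of the stand's origin and 65 mm above the table; shell shut: 16 mm to the mouth side and 51.5 mm above the table, so it goes down about 14 mm.
- yellow_shell (a joint): Hinge angle of the yellow upper shell (rad): 0 = sprung open (mouth raised), 0.28 = fully shut on the lower shell, a hard stop. A spring opens it: pressing at the stud takes about 1.5 N to start and 3.5 N to shut; it opens again by itself when let go.
- black_castanets: Loose wooden stand on rubber feet, 0.5-1 kg, 115 (x) x 80 (y) mm, top 18 mm up, with a black pair of castanets (must not be touched): fixed lower shell (68 mm round, top at 34 mm), hinged upper shell (68 mm round, 15.5 mm thick, flat top middle). Origin: centre of the underside, z up; own x points from the mouth to the hinge (at x = +36 mm, z = 36 mm), y sideways.
- black_stud (a point): Centre of the 10 mm brass stud, flush on top of the upper black shell, the spot to press; it moves with the shell. Shell open: 10 mm to the mouth side (own -x) of the stand's origin and 65 mm above the table; shell shut: 16 mm to the mouth side and 51.5 mm above the table, so it goes down about 14 mm.
- black_shell (a joint): Hinge angle of the black upper shell (rad): 0 = sprung open (mouth raised), 0.28 = fully shut on the lower shell, a hard stop. A spring opens it: pressing at the stud takes about 1.5 N to start and 3.5 N to shut; it opens again by itself when let go.
- doll_head: Porcelain doll head and shoulders with brown hair, 92 mm wide, 142 mm tall. Loose, to be left alone. Origin: centre of its underside, z up.
- door_knocker: Round brass door knocker lying on its back plate, 88 mm across, 28 mm tall. Loose, to be left alone. Origin: centre of its underside, z up.
- hip_flask: Chrome hip flask standing up, 30 x 90 mm, 124 mm tall. Loose, to be left alone. Origin: centre of its underside, z up.
- copper_bell: Copper hand bell with handle up, 72 mm across, 104 mm tall. Loose, to be left alone. Origin: centre of its underside, z up.
- candlestick: Brass candlestick, 84 mm across its foot, 122 mm tall. Loose, to be left alone. Origin: centre of its underside, z up.
- tankard: Dark metal mug with one handle, 72 mm across, 95 mm tall. Loose, to be left alone. Origin: centre of its underside, z up.
- lamp_shade (a point): Middle of the green lamp shade (110 mm across, its underside 35 mm below this point) at the end of the swing arm, about 0.32 m above the table; the arm runs 0.28 m from a green post on the right, and turns freely. Leave it alone.
Things that resemble listed ones, but are neither listed nor needed, are in the scene too. What is shaped like the black_castanets but green is not meant.

How it is judged:
By the outcome, as a careful person would: the job done as asked, in the order asked, and still so for the second after the job is handed in, with the robot touching nothing.
It also fails if it takes over 56 s, if anything falls off the work surface, if the arm or the gripper's body presses on something with over 40 N, if the wrist force passes 120 N, or if a joint passes its speed limit or range.

ROBOT

A 6-joint arm with a two-finger parallel gripper is mounted at the origin on the work surface. World frame = base frame: x ahead of the robot, y to its left, z up, the work surface at z = 0. Lengths are in m, angles in degrees, forces in N, time in s.
With the tool pointing down it reaches from about 0.325 to 0.875 m from the base axis. Payload 4.4 kg.
Tool frame: the origin (TCP) lies at the very end of the fingers, on their centre line; the grasp point (between the pads) lies robot.grip_depth behind it (robot.grip_depth is the distance from the TCP to the grasp point, in m); z points along the fingers, y is the line along which they close (so a half turn about z gives the same grasp; the last joint's range is limited). The gripper opens to 85 mm and grips with 20 to 120 N. Pads are 22 mm wide; open, the fingers measure 114 mm over their backs; the gripper's body (76 mm by 85 mm) begins 54 mm behind the grasp point. The pads swing forward as they close: fully open they stand 13 mm farther back than shut.
Start: joints at [64.028, 11.837, 88.321, -0, 79.842, -8.623], TCP at [0.171, 0.549, 0.231] pointing down, gripper open.
Joint ranges: [-156.59, 156.59], [-49.26, 127.26], [12.9, 141.05], [-63.56, 243.56], [4.71, 150.69], [-161.64, 161.64]. Speed limits (degrees/s): [159.86, 159.86, 180, 180, 180, 180].

INTERFACE

Orientations are given as a 3x3 rotation matrix whose columns are the frame's x, y, z axes.
In Python, from workcell import robot, eoat, optics, workorder, telemetry gives the robot as it stands. Calls block until the motion is done:
- robot.reach(position, orientation): joint-space move of the TCP to a pose.
- robot.line_to(position, frame=None, rate=0.15, stop_force=None): straight line of the TCP; frame=None keeps the orientation; rate is the mean speed in m/s. With stop_force (N) it stops when the force on the tool has changed by that much, and returns True; else False.
- robot.move_joints(angles): joint-space move.
- eoat.move_gripper(opening, squeeze=None): finger opening in m; squeeze is the grip in N (None keeps the last); returns when the fingers have stopped.
- robot.pause(seconds).
- robot.inverse_kinematics(position, orientation): joint angles nearest the present ones, or None.
- optics.capture(name): name is "side" or "top" or "wrist"; returns the picture (420x560x3 uint8, blue, green, red); there is no depth.
- optics.camera_info(name): a dict with "fx", "fy", "cx", "cy" (pixels), "R" (3x3) and "t" (3): a world point X has camera coordinates R X + t. Camera axes: x right, y down, z forward; pixel columns grow to the right and rows downward; lengths in m; the calibration is good to about 2 mm. The wrist camera is an equidistant fisheye: a pixel r from the principal point sees the ray r / f radians off the axis. A picture is of the moment at which its call begins: read the wrist's pose just before it. camera_info takes no time and is no camera call; for the wrist camera it gives the pose at the moment of the call.
A pose or a line that the arm cannot do raises robot.IKError and nothing moves.
- workorder.sign_off(): hands the job in; it is judged then, once.
Trained networks look in the newest picture that a camera, given by its name, has taken for a name from the list of things; names that differ only in an ending like _2 or _b are one class to them, and where a whole thing is asked for, a point or a joint stands for the part that bears it (a point fixed in the world has none). Each returns a list of dicts, best first, with "conf" (0 to 1); they miss things now and then, are a little off and sometimes report something else, mostly with a low value. They report only what shows in the picture. A call takes as long as a camera call. They do not tell look-alikes from the thing itself.
- optics.regions_of(name, camera): "region" (420x560 bool, what is visible of it) and "extent" ([centre column, centre row, width, height] in pixels, round what is visible of it).
Readings, each from a call of its own:
- telemetry.get_time(): time.
- telemetry.get_q(): joint angles.
- telemetry.get_dq(): joint speeds.
- telemetry.get_tau(): joint torques, N m.
- telemetry.get_position(): TCP position.
- telemetry.get_tcp_rot(): TCP orientation.
- telemetry.get_wrist_force(): force on the tool from outside, world axes, zero at the start.
- telemetry.get_moment(): the same for the moment, N m.
- telemetry.get_width(): finger opening in m.
- telemetry.get_gripper_force(): force on a finger pad.
Only numpy, scipy, OpenCV 4.12 (cv2) and the standard library are available. Lean on these libraries where they do the work, as an engineer would, in place of code of your own. Each camera call takes 0.05 s, during which the arm holds its last target. There are 200 camera calls.

## Working session

There is one attempt and no reset: what is moved stays moved. The work goes in short steps, each a Python script; the robot and the scene stay as the last script left them, time stands still between calls to the robot, and variables do not carry over. Pictures are saved under pics/ and viewed, at most 10 in all, crops included, and the job is handed in when it is done.

```bash
mkdir -p pics
python3 - <<'E'
from workcell import *
import cv2,numpy as np
for n in("top","side","wrist"):
    cv2.imwrite(f"pics/{n}0.png",optics.capture(n))
    i=optics.camera_info(n);print(n,i)
print(telemetry.get_time(),robot.grip_depth)
a=cv2.imread("pics/top0.png");b=cv2.imread("pics/side0.png")
E
```

```text
top {'fx': 473.1655359779992, 'fy': 473.1655359779992, 'cx': 276.8295860710507, 'cy': 197.9306935673281, 'R': array([[ 0.00745917, -0.99992633,  0.00957577],
       [-0.99803023, -0.00804085, -0.06221733],
       [ 0.06228974, -0.00909282, -0.99801669]]), 't': array([-0.0185073 ,  0.51439198,  1.6948978 ])}
side {'fx': 482.4946713868325, 'fy': 482.4946713868325, 'cx': 280.53776452653057, 'cy': 213.5696545669754, 'R': array([[ 0.85216468, -0.52279819, -0.0223025 ],
       [-0.29354727, -0.44233195, -0.84745056],
       [ 0.43318051,  0.72871427, -0.53040565]]), 't': array([-0.40343741,  0.33317363,  1.32178363])}
wrist {'fx': 325.19226210127806, 'fy': 325.19226210127806, 'cx': 275.8588846294956, 'cy': 209.6253233839891, 'R': array([[ 0.29883872,  0.9543019 , -0.00181998],
       [ 0.90609164, -0.28314218,  0.31436992],
       [ 0.2994885 , -0.09559497, -0.94929882]]), 't': array([-0.57380977, -0.0407502 ,  0.38094163])}
0.15 0.0187
```

View pics/top0.png

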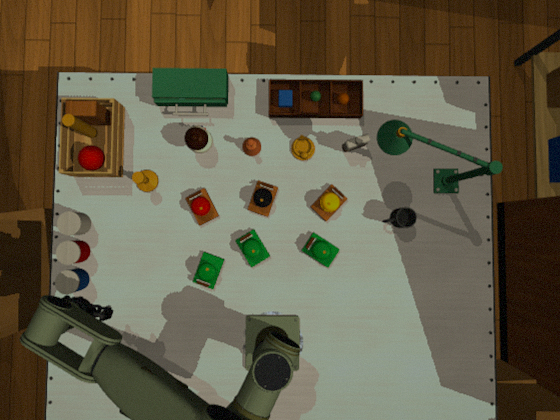

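View pics/side0.png

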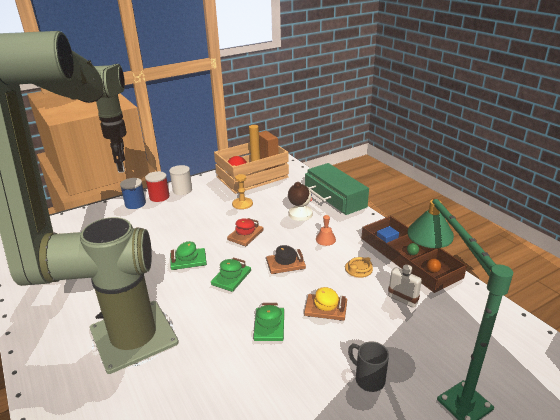

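Top picture: red pair at about (202,206), black at (262,197), yellow at (329,203), and green look-alikes at (208,270), (253,247) and (321,249). I'll enlarge it to see the hinge sides.

```bash
cat > h.py <<'E'
import numpy as np,cv2
from workcell import *
def ray(n,u,v,z,i=None):
    i=i or optics.camera_info(n)
    d=np.array([(u-i['cx'])/i['fx'],(v-i['cy'])/i['fy'],1])
    if n=="wrist":
        r=np.hypot(d[0],d[1]);d=np.r_[d[:2]/r*np.sin(r),np.cos(r)]
    c=-i['R'].T@i['t'];w=i['R'].T@d
    return c+w*(z-c[2])/w[2]
def proj(n,X,i=None):
    i=i or optics.camera_info(n)
    c=i['R']@X+i['t']
    if n=="wrist":
        r=np.hypot(c[0],c[1]);p=c[:2]/r*np.arctan2(r,c[2])
    else: p=c[:2]/c[2]
    return p*i['fx']+[i['cx'],i['cy']]
E
python3 - <<'E'
from h import *
a=cv2.imread("pics/top0.png");b=cv2.imread("pics/side0.png")
optics.capture("top")
c=[cv2.resize(a[180:232,175:227],(400,400),interpolation=3),cv2.resize(a[177:229,303:355],(400,400),interpolation=3)]
cv2.imwrite("pics/crop0.png",np.hstack(c))
for n in("red_castanets","yellow_castanets","black_castanets"):
    for r in optics.regions_of(n,"top"):
        m=r["region"].astype(np.uint8);p=cv2.findNonZero(m)
        rc=cv2.minAreaRect(p);bx=cv2.boxPoints(rc)
        print(n,round(r["conf"],2),r["extent"],rc,[ray("top",*q,.018)[:2].round(3).tolist() for q in bx])
hsv=cv2.cvtColor(a,cv2.COLOR_BGR2HSV)
for n,u,v in(("red",202,206),("yellow",329,203)):
    for z in(.05,.06):print(n,ray("top",u,v,z).round(3))
E
```

```text
red_castanets 0.9 [200.9, 206.3, 32.3, 35.3] ((201.6000213623047, 205.6999969482422), (31.304948806762695, 21.913463592529297), 63.43495178222656) [[0.517, 0.317], [0.553, 0.247], [0.452, 0.195], [0.416, 0.265]]
yellow_castanets 0.77 [327.6, 203.3, 35.3, 32.0] ((328.2575378417969, 201.95343017578125), (22.50722885131836, 31.824172973632812), 42.87890625) [[0.486, -0.132], [0.572, -0.21], [0.516, -0.27], [0.432, -0.191]]
black_castanets 0.76 [262.8, 196.9, 30.1, 36.8] ((262.0588684082031, 197.73529052734375), (22.13093376159668, 31.884687423706055), 19.653823852539062) [[0.473, 0.095], [0.582, 0.058], [0.556, -0.018], [0.447, 0.02]]
black_castanets 0.67 [320.8, 249.4, 36.3, 30.0] ((319.92303466796875, 249.1153564453125), (31.063207626342773, 21.910654067993164), 33.690067291259766) [[0.329, -0.102], [0.395, -0.146], [0.334, -0.239], [0.268, -0.195]]
black_castanets 0.63 [210.3, 271.6, 29.4, 37.9] ((208.05003356933594, 269.85003662109375), (23.40085220336914, 33.83636474609375), 18.434947967529297) [[0.211, 0.287], [0.325, 0.251], [0.299, 0.171], [0.185, 0.208]]
black_castanets 0.58 [249.5, 247.7, 31.7, 38.3] ((251.9248809814453, 247.31546020507812), (32.55955505371094, 22.994775772094727), 58.392494201660156) [[0.364, 0.14], [0.407, 0.07], [0.309, 0.008], [0.265, 0.077]]
red [0.482 0.25  0.05 ]
red [0.481 0.249 0.06 ]
yellow [ 0.496 -0.199  0.05 ]
yellow [ 0.495 -0.198  0.06 ]
```

View pics/crop0.png

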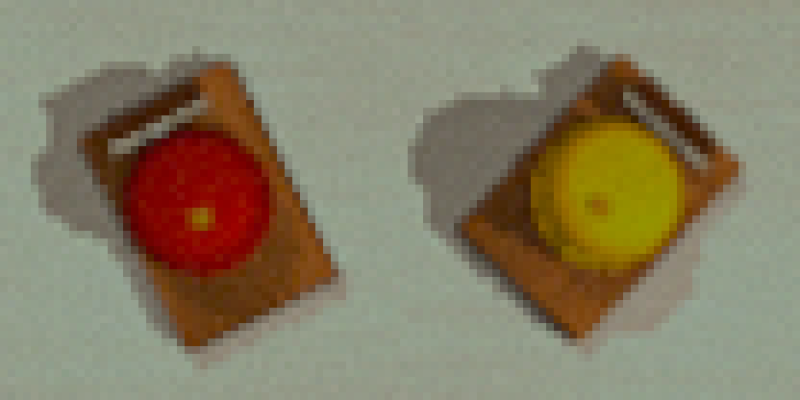

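Both hinges point up-image, away from the robot. I'll compute the stand frames, hover over the red pair and refine with the wrist camera.

```bash
cat >> h.py <<'E'
C={"red":([(85,140),(225,65),(335,275),(190,345)],175,180,(200,217),0),
   "yellow":([(620,60),(740,165),(580,335),(462,228)],303,177,(597,203),400)}
def frame(n):
    cs,u0,v0,st,off=C[n];f=lambda p,z:ray("top",u0-.5+(p[0]-off+.5)*.13,v0-.5+(p[1]+.5)*.13,z)
    P=[f(p,.018) for p in cs];o=np.mean(P,0)
    d=P[0]+P[1]-P[2]-P[3] ;d[2]=0;d/=np.linalg.norm(d)
    return o,d,f(st,.065)
def rot(d,tilt,s=1,side=False):
    # tool z down, leaning by tilt so that tool matches the shell normal
    y=np.cross([0,0,1],d);n=np.cos(tilt)*np.array([0,0,1])+np.sin(tilt)*d
    z=-n;x=s*np.cross(y,z);yy=s*y
    if side: x,yy=yy,-x
    return np.c_[x,np.cross(z,x),z]
E
python3 - <<'E'
from h import *
for n in C:
    o,d,s=frame(n);print(n,o.round(4),d.round(3),s.round(4),"stud from origin",(o-.01*d).round(4))
    st=(o-.01*d)*.5+s*.5
    for side in(0,1):
        for sg in(1,-1):
            for z,t in((.2,0),(.075,.28),(.065,.28),(.051,0)):
                q=robot.inverse_kinematics([st[0],st[1],z],rot(d,t,sg,side));print(side,sg,z,None if q is None else np.round(q,0))
print(ray("top",394,137,.32))
o,d,s=frame("red");st=(o-.01*d)*.5+s*.5
eoat.move_gripper(0.0)
ok=None
q0=telemetry.get_q()
best=min(((sd,sg) for sd in(0,1) for sg in(1,-1) if robot.inverse_kinematics([st[0],st[1],.2],rot(d,0,sg,sd)) is not None),key=lambda k:abs(robot.inverse_kinematics([st[0],st[1],.2],rot(d,0,k[1],k[0]))[5]))
print(best)
robot.reach([st[0],st[1],.2]-.06*d*[1,1,0],rot(d,0,best[1],best[0]))
i=optics.camera_info("wrist");cv2.imwrite("pics/w1.png",optics.capture("wrist"))
np.savez("w1.npz",**i)
print(telemetry.get_position(),telemetry.get_time(),proj("wrist",np.r_[st[:2],.065],i),telemetry.get_wrist_force(),-i['R'].T@i['t'])
E
```

```text
red [0.4818 0.2559 0.018 ] [0.881 0.473 0.   ] [0.4748 0.2528 0.065 ] stud from origin [0.473  0.2512 0.018 ]
0 1 0.2 [ 19.   9.  96.  -0.  75. -99.]
0 1 0.075 [ 20.  28.  89.  -2.  80. -97.]
0 1 0.065 [ 20.  29.  89.  -2.  78. -97.]
0 1 0.051 [ 19.  20. 102.  -0.  58. -99.]
0 -1 0.2 [19.  9. 96. -0. 75. 81.]
0 -1 0.075 [20. 28. 89. -2. 80. 83.]
0 -1 0.065 [20. 29. 89. -2. 78. 83.]
0 -1 0.051 [ 19.  20. 102.  -0.  58.  81.]
1 1 0.2 [19.  9. 96. -0. 75. -9.]
1 1 0.075 [20. 28. 89. -2. 80. -7.]
1 1 0.065 [20. 29. 89. -2. 78. -7.]
1 1 0.051 [ 19.  20. 102.  -0.  58.  -9.]
1 -1 0.2 None
1 -1 0.075 None
1 -1 0.065 None
1 -1 0.051 None
yellow [ 0.5006 -0.2019  0.018 ] [ 0.731 -0.682  0.   ] [ 0.4952 -0.1946  0.065 ] stud from origin [ 0.4933 -0.195   0.018 ]
0 1 0.2 [-31.   8.  96.  -0.  75. -78.]
0 1 0.075 [-33.  27.  90.   3.  79. -81.]
0 1 0.065 [-33.  28.  90.   3.  78. -81.]
0 1 0.051 [-31.  19. 103.  -0.  58. -78.]
0 -1 0.2 [-31.   8.  96.  -0.  75. 102.]
0 -1 0.075 [-33.  27.  90.   3.  79.  99.]
0 -1 0.065 [-33.  28.  90.   3.  78.  99.]
0 -1 0.051 [-31.  19. 103.  -0.  58. 102.]
1 1 0.2 [-31.   8.  96.  -0.  75.  12.]
1 1 0.075 [-33.  27.  90.   3.  79.   9.]
1 1 0.065 [-33.  28.  90.   3.  78.   9.]
1 1 0.051 [-31.  19. 103.  -0.  58.  12.]
1 -1 0.2 None
1 -1 0.075 None
1 -1 0.065 None
1 -1 0.051 None
[ 0.68176241 -0.36234069  0.32      ]
(1, 1)
[0.42080858 0.22454889 0.20016656] 2.6833 [341.91056234 198.25781763] [-0.42147882 -0.09065773  0.49531027] [0.38280909 0.29543143 0.34322367]
```

View pics/w1.png

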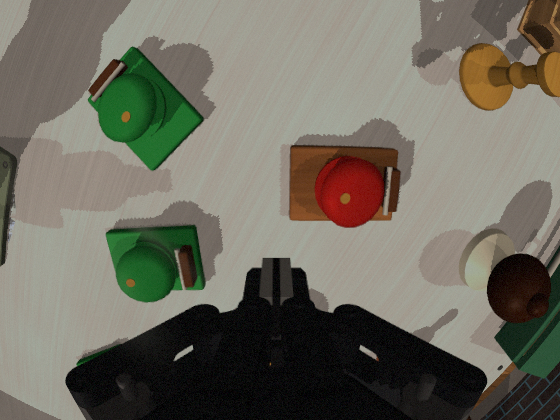

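Wrist picture: the stud is at (345.5,199), predicted (342,198), about 3 mm off. The stand edges lie along the image rows, so the yaw is good. Closed fingertips end at about (275,262). Refine and press red.

```bash
cat >> h.py <<'E'
def press(s,d):
    up=np.array([0,0,1.]);s=np.r_[s[:2],0]
    n0=np.cos(.28)*up+np.sin(.28)*d;Ro=rot(d,.28,1,1);Rs=rot(d,0,1,1)
    op=s+.065*up;sh=s-.006*d+.0505*up
    robot.reach(op+.05*n0,Ro)
    robot.line_to(op+.006*n0,rate=.06)
    f0=telemetry.get_wrist_force()
    hit=robot.line_to(sh,Rs,rate=.02,stop_force=8)
    p=telemetry.get_position();f=telemetry.get_wrist_force()-f0
    print("hit",hit,"p-sh mm",((p-sh)*1e3).round(1),"f",f.round(1))
    robot.pause(.6);im=optics.capture("side")
    print("hold",((telemetry.get_position()-sh)*1e3).round(1),(telemetry.get_wrist_force()-f0).round(1),telemetry.get_time())
    return im,op,n0,Ro,hit
def release(op,n0,Ro):
    robot.line_to(op+.006*n0,Ro,rate=.03)
    robot.line_to(op+.10*n0,rate=.1)
    print("free",telemetry.get_wrist_force().round(1),telemetry.get_time())
E
python3 - <<'E'
from h import *
i=dict(np.load("w1.npz"));o,d,s=frame("red");s0=(o-.01*d+s)/2
for a,b in(((291,147),(397,150)),((289,219),(396,221))):
    e=ray("wrist",*b,.018,i)-ray("wrist",*a,.018,i);print("edge",(e/np.linalg.norm(e)).round(3),np.linalg.norm(e))
w=ray("wrist",345.5,199,.065,i);print(s0,w,d)
st=(s0+2*w)/3
im,op,n0,Ro,hit=press(st,d)
release(op,n0,Ro)
im2=optics.capture("side")
cr=lambda x:cv2.resize(x[190:270,200:280],(400,400),interpolation=3)
cv2.imwrite("pics/red.png",np.hstack([cr(im),cr(im2)]))
E
```

```text
edge [0.882 0.472 0.   ] 0.11211541093681515
edge [0.892 0.452 0.   ] 0.12040286591154782
[0.47389169 0.25200745 0.0415    ] [0.47719813 0.25300707 0.065     ] [0.88122157 0.47270344 0.        ]
hit False p-sh mm [0.2 0.  1. ] f [-2.2 -2.6  6.3]
hold [0.2 0.  0.9] [-2.  -2.6  7.2] 6.0
free [-0.4  1.   0.2] 7.9667
```

View pics/red.png

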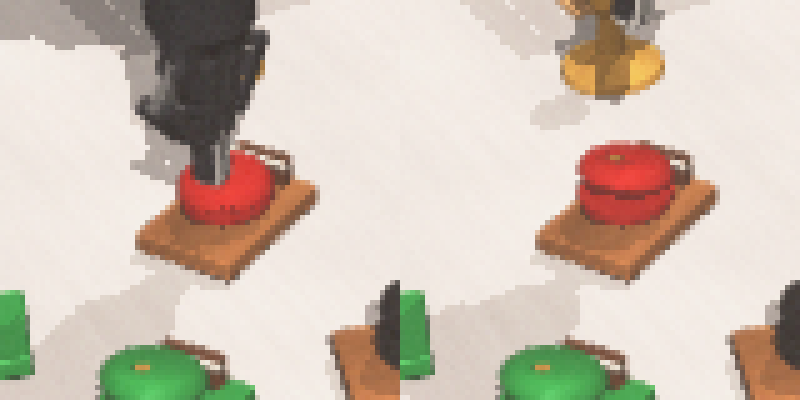

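Red was fully shut while pressed (z 51.4 mm, 7 N, well over the 3.5 N needed). It has sprung open again and the stand hasn't moved. Now yellow.

Run:
```python
from h import *
o,d,s=frame("yellow");st=(o-.01*d+s)/2
p=telemetry.get_position();robot.line_to([p[0],p[1],.23],rate=.1)
robot.reach(np.r_[st[:2],.2]-.06*d,rot(d,0,1,1))
i=optics.camera_info("wrist");im=optics.capture("wrist");np.savez("w2.npz",**i)
pr=proj("wrist",np.r_[st[:2],.065],i);print(pr,telemetry.get_time())
cv2.imwrite("pics/w2.png",im)
```

```text
[342.04970685 198.56376916] 10.475
```

View pics/w2.png

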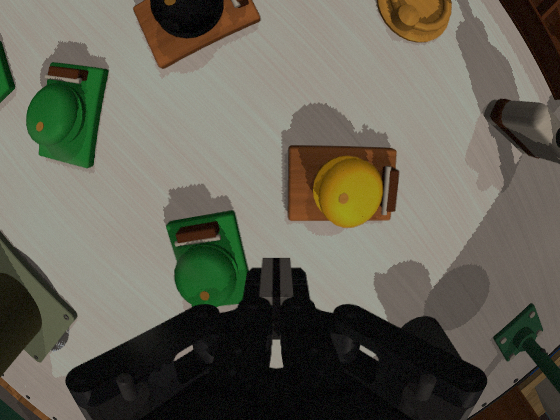

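Stud at (343.5,198), and the stand is aligned with the image. Press yellow, then back off towards the robot, away from the lamp.

Run:
```python
from h import *
i=dict(np.load("w2.npz"));o,d,s=frame("yellow");s0=(o-.01*d+s)/2
w=ray("wrist",343.5,198,.065,i);print(s0,w)
im,op,n0,Ro,hit=press((s0+2*w)/3,d)
robot.line_to(op+.006*n0,Ro,rate=.03)
robot.line_to(op+.05*n0,rate=.1)
robot.line_to(np.r_[op[:2],.22]-.06*d,rot(d,0,1,1),rate=.1)
print(telemetry.get_wrist_force(),telemetry.get_time())
im2=optics.capture("side")
cr=lambda x:cv2.resize(x[265:345,285:365],(400,400),interpolation=3)
cv2.imwrite("pics/yel.png",np.hstack([cr(im),cr(im2)]))
```

```text
[ 0.4942744  -0.19483045  0.0415    ] [ 0.49560368 -0.19533369  0.065     ]
hit False p-sh mm [ 0.1 -0.1  1. ] f [-3.   1.   6.6]
hold [ 0.1 -0.1  0.9] [-3.5  0.5  5.7] 13.7833
[-1.17232014 -0.04680473 -0.11676926] 16.7
```

View pics/yel.png

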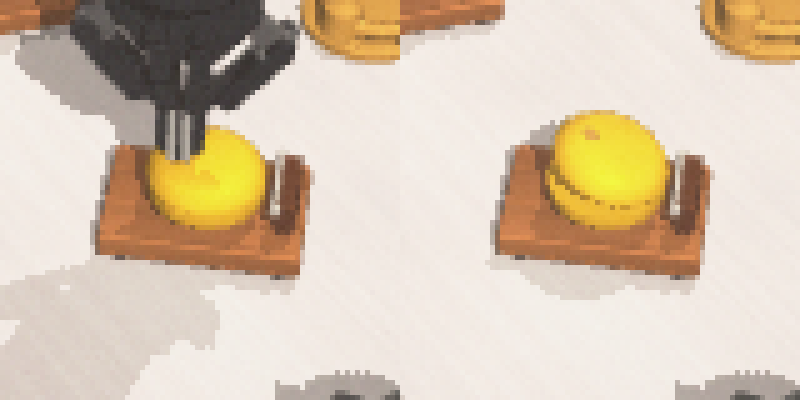

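Yellow was shut while pressed (z 51.4 mm, about 6 N) and is open again with its stand in place. The arm is clear.

```bash
python3 -c "
from workcell import *
print(workorder.sign_off())"
```

```text
the job is handed in; nothing more can be done
None
```

I pressed the red pair fully shut, then the yellow, holding each for about 0.6 s at 6–7 N; both sprang open again, neither stand moved, and I handed the job in at about 17 s with the arm clear.

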